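Release a rigid air tube from a push-fit fitting and park it

ROBOT

A 6-joint arm with a two-finger parallel gripper is mounted at the origin on a cart in front of the work surface, level with it; the furniture and walls round the work are solid. World frame = base frame: x ahead of the robot, y to its left, z up, the work surface at z = 0. Lengths are in mm, angles in rad, forces in N, time in s.
With the tool pointing down it reaches from about 350 to 875 mm from the base axis. Payload 15.5 kg.
Tool frame: the origin (TCP) lies midway between the tips of the shut fingers; the grasp point (between the pads) lies 19 mm behind it (hold_point_z is the z of the grasp point in the tool frame, in mm); z points along the fingers, y is the line along which they close (so a half turn about z gives the same grasp; the last joint's range is limited). The gripper opens to 85 mm and grips with 20 to 120 N. Pads are 22 mm wide; open, the fingers measure 114 mm over their backs; the gripper's body (76 mm by 85 mm) begins 54 mm behind the grasp point. The pads swing forward as they close: fully open they stand 13 mm farther back than shut.
Start: joints at [1.089, 0.494, 1.345, -0, 1.302, -0.096], TCP at [235.762, 578.829, 206.777] pointing down, gripper open.
Joint ranges: [-2.91, 2.91], [-0.82, 2.16], [0.22, 2.67], [-1.22, 4.37], [0.12, 2.79], [-3.08, 3.08]. Speed limits (rad/s): [1.89, 1.89, 2.57, 3.01, 3.01, 3.01].

INTERFACE

Orientations are given as a rotation vector (axis times angle).
In Python, from plant import state, capture, camera_info, finish_job, boxes_of, regions_of, hold_point_z gives the robot as it stands.
- The arm moves only by the shell command python3 -m creep 'ROWS'. ROWS is JSON, a list of rows, each a list of 3 entries, a list of its own where there are three numbers: the turn, a rotation vector about the tool's x, y, z in units of 5 degrees (1.0 is 5 degrees), then the shift along the tool's x, y, z in units of 25 mm (1.0 is 25 mm), then the opening, from -1 (shut) to 1 (fully open). In form: [[[ax, ay, az], [x, y, z], jaw], ...]. A call has exactly 10 rows; each row is the pose to reach, as a shift and turn from the pose commanded when the call began, along the tool's axes at that moment; what a row does not reach only later rows make up. A row lasts 1/12 s, in which the tool goes at most 41.7 mm and 7.16 degrees, less where a joint would pass 70% of its speed; a pose out of reach is approached as far as the arm can. A call with a gripper value outside its range is refused whole. The fingers move at their own pace and stop on an object; the grip force is fixed at half the most. Time passes only in rows, so rows that repeat a pose let the fingers close, or fill a call up. It gives the time, the measured TCP pose, the force, the opening and the grip force at its end, in the units of the state.
- state(): the state, without advancing time (a new reading comes with each control period).
- capture(name): name is "scene" or "top" or "wrist"; returns (picture, depth): 384x512x3 uint8, red, green, blue; 384x512 float32, mm along the optical axis (not along the pixel's ray), 0 where there is no reading.
- camera_info(name): a dict with "K" (3x3 intrinsics, pixels), "rvec" (rotation vector, rad) and "tvec" (3), from world to camera coordinates, as OpenCV has them. Camera axes: x right, y down, z forward; pixel columns grow to the right and rows downward; lengths in mm; the calibration is good to about 2 mm. A picture is of the moment at which its call begins: read the wrist's pose just before it. camera_info takes no time and is no camera call; for the wrist camera it gives the pose at the moment of the call.
- finish_job(): hands the job in; it is judged then, once.
Trained networks look in the newest picture that a camera, given by its name, has taken for a name from the list of things; names that differ only in an ending like _2 or _b are one class to them, and where a whole thing is asked for, a point or a joint stands for the part that bears it (a point fixed in the world has none). Each returns a list of dicts, best first, with "p" (0 to 1); they miss things now and then, are a little off and sometimes report something else, mostly with a low value. They report only what shows in the picture. A call takes as long as a camera call. They do not tell look-alikes from the thing itself.
- boxes_of(camera, query): "location" ([column, row] in pixels, amid what is visible of it).
- regions_of(camera, query): "region" (384x512 bool, what is visible of it) and "location" ([column, row] in pixels, amid what is visible of it).
The state is a dict: "t": time; "joint_positions": joint angles; "qvel": joint speeds; "joint_efforts": joint torques, N m; "eef_pos": TCP position; "tool_rot": TCP orientation; "contact_force": force on the tool from outside, world axes, zero at the start; "torque": the same for the moment, N m; "finger_gap": finger opening in mm; "gripper_force": force on a finger pad.
Only numpy, scipy, OpenCV 4.12 (cv2) and the standard library are available. Lean on these libraries where they do the work, as an engineer would, in place of code of your own. Each camera call takes 0.05 s, during which the arm holds its last target. There are 200 camera calls.

TASK

Take the steel tube out of the manifold's push-fit fitting: press the grey release ring gently down until you feel its stop, grip the tube while the ring is still down, and draw the tube straight out before the teeth bite again, without forcing ring or tube. Then gently stand the tube, right way up, fully home in the large hole of the white stand and let go. Leave the other things on the bench alone.

Things in the scene. Friction and masses are not known exactly. Their poses are not given: they have to be found in the camera images.
- tube: Rigid steel tube to take out: 16 mm diameter, 97 mm long, about 80 g, upright in the push-fit fitting. Origin: centre of its lower end, z up along it. A neck 11 mm wide, 19.5 to 36.5 mm above the lower end (hidden at first), is where the teeth lock it. Its lower end starts on the port's floor, 30 mm above the bench, with up to 2 mm of side play; 43 to 53 mm stick out above the ring.
- manifold: Aluminium two-port air manifold, fixed: foot plate 82 (x) x 176 (y) x 6 mm, block 56 x 150 mm with its top 50 mm above the bench. Origin: centre of its underside. The tube's port, with fitting and release ring, is at (0, +38 mm); that at (0, -38 mm) is closed by a brass hex plug, top 65 mm above the bench. With the teeth shut the tube lifts only 1.5 to 11.5 mm; risen 14 mm, it is past them.
- port (a point): Centre of the tube's port in the block's top, 50 mm above the bench. Above it: brass hex fitting, then the grey release ring, a flat flange round the tube, 40 mm outer, 21 mm inner diameter, 4 mm thick: both fingertips can press on it astride the tube. The fitting is screwed in more or less, unmeasured: the ring's untouched top is 24 to 34 mm above this point. Find it by touch.
- ring_zone (a point): On the tube's axis 79 mm above the bench, mid-height of where the release ring's untouched top may lie (5 mm up or down). It goes down 5 mm to a hard stop: about 8 N pressed slowly, plus 0.5 N per mm/s; over 20 N, rub of closing fingertips included, harms it. The teeth let go surely only in the last 1.5 mm. Let go, the ring creeps up at about 2 mm/s, so the teeth bite again in under a second.
- stand: White square tube stand fixed to the bench, 66 x 66 x 45 mm, origin at the centre of its underside; one large hole in the middle of its top and two 10 mm holes near its corners on the -y side.
- hole (a point): Centre of the mouth of the stand's large hole, at its top face 45 mm above the bench: 20 mm diameter, small chamfer, 33 mm deep (its floor 12 mm above the bench).
- binder_clip: Black binder clip, 16 x 32 x 36 mm, beside the manifold; a bystander, to be left alone; origin at its underside.
- tape_black: Roll of black tape, 58 mm wide, 19 mm high, lying beside the stand; a bystander, to be left alone; origin at its underside.
- parts_box: Blue small-parts box, 140 x 200 x 37 mm, behind the stand; a bystander, to be left alone; origin at its underside.
- tape_roll: Roll of pale tape, 104 mm wide, 25 mm high, behind; a bystander, to be left alone; origin at its underside.
- driver_grey: Grey screwdriver, 162 mm, behind the manifold; a bystander, to be left alone; origin at its underside.
Things that resemble listed ones, but are neither listed nor needed, are in the scene too. Several things look just like the stand: the one meant starts farthest to the robot's right. Several things have the shape of the tube; the one meant has the colours described above.

How it is judged:
By the outcome, as a careful person would: the job done as asked, in the order asked, and still so for the second after the job is handed in, with the robot touching nothing.
It also fails if it takes over 64 s, if anything falls off the work surface, if the arm or the gripper's body presses on something with over 40 N, if the wrist force passes 120 N, or if a joint passes its speed limit or range.

## Working session

There is one attempt and no reset: what is moved stays moved. The work goes in short steps, Python scripts to look and compute and a shell command to move; the robot and the scene stay as the last step left them, time stands still between calls to the robot, and variables do not carry over. Pictures are saved under pics/ and viewed, at most 10 in all, crops included, and the job is handed in when it is done.

```bash
mkdir -p pics
cat > h.py <<'E'
import numpy as np,cv2
from plant import *
def px2w(name,u,v,d,ci=None):
    ci=ci or camera_info(name);K=np.array(ci["K"]);R=cv2.Rodrigues(np.array(ci["rvec"],float))[0];t=np.array(ci["tvec"],float).ravel()
    u=np.atleast_1d(u);v=np.atleast_1d(v);d=np.atleast_1d(d)
    c=np.stack([(u-K[0,2])/K[0,0]*d,(v-K[1,2])/K[1,1]*d,d],-1)
    return (c-t)@R
def cloud(name,dep):
    v,u=np.mgrid[:384,:512];return px2w(name,u.ravel(),v.ravel(),dep.ravel()).reshape(384,512,3)
def w2px(name,P):
    ci=camera_info(name);p,_=cv2.projectPoints(np.array(P,float).reshape(-1,3),np.array(ci["rvec"],float),np.array(ci["tvec"],float),np.array(ci["K"],float),None);return p[:,0]
def save(n,p): cv2.imwrite("pics/"+n,p[:,:,::-1])
E
python3 - <<'E'
from h import *
np.set_printoptions(precision=1,suppress=True)
ims=[]
for c in ("scene","top"):
    p,d=capture(c);save(c+".png",p);np.save(c+".npy",d);ims.append(p);W=cloud(c,d)
    for q in ("tube","manifold","stand"):
        for r in regions_of(c,q):
            m=r["region"]&(d>0)
            if r["p"]>.2: 
                w=W[m];print(c,q,round(r["p"],2),r["location"],m.sum(),np.median(w,0) if m.sum() else "",w.min(0),w.max(0))
s=state();print(s["eef_pos"],s["tool_rot"],s["finger_gap"],s["contact_force"],hold_point_z)
E
```

```text
scene tube 0.6 [165.6, 189.7] 155 [396.7 115.5  65.8] [390.4 109.8   7.7] [405.3 127.9 100.1]
scene tube 0.52 [216.5, 174.3] 148 [505.3  44.3 106.4] [499.5  38.5  73.1] [514.7  54.7 129.9]
scene manifold 0.69 [228.2, 210.4] 2072 [499.  -15.9  38. ] [458.2 -81.6  -0.2] [601.  188.2  80.9]
scene manifold 0.58 [218.6, 172.4] 143 [505.3  44.3 106.2] [499.5  38.5  73.9] [514.7  54.7 129.9]
scene stand 0.69 [299.5, 275.0] 1651 [ 504.9 -292.4   38.9] [ 478.6 -316.     0.2] [ 588.2 -191.6   49. ]
scene stand 0.64 [189.6, 189.1] 706 [482.  163.7  37.4] [449.4 142.    2. ] [530.  225.5  49.6]
top tube 0.65 [175.3, 257.8] 53 [398.2 116.1  84.5] [391.8 113.1  15.8] [404.5 125.7  99.7]
top tube 0.61 [205.5, 213.0] 20 [504.8  47.  125.8] [501.   42.3 108. ] [507.9  53.8 128.6]
top manifold 0.84 [228.7, 208.5] 2216 [510.6   7.8  46.9] [460.5 -78.7  -3.4] [565.4 103.8  79.8]
top manifold 0.34 [343.5, 213.1] 820 [ 514.4 -275.2   43. ] [ 478.3 -312.2   -4.2] [ 549.5 -240.    50.2]
top stand 0.65 [342.6, 212.5] 793 [ 513.8 -275.4   43.1] [ 478.3 -312.2    0.6] [ 546.6 -240.2   50.2]
top stand 0.61 [152.5, 140.2] 205 [682.7 197.6  11.7] [675.8 148.2  -4.5] [694.  236.6  22.8]
top stand 0.33 [227.9, 208.7] 2190 [511.7   7.9  47. ] [460.5 -78.7  -3.4] [565.4 101.7  79.8]
[235.7 578.8 206.7] [-0.6 -3.1  0. ] 85.26901594894831 [-0.5  1.   0.3] -18.700000000000003
```

View pics/scene.png

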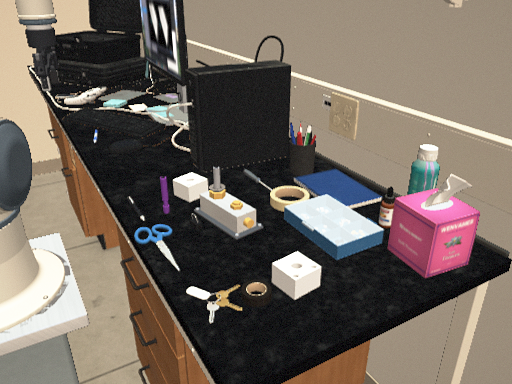

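View pics/top.png

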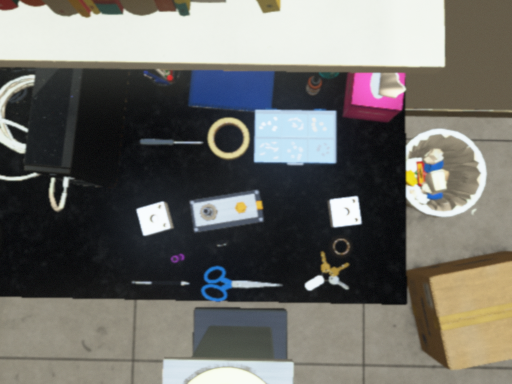

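The scene shows two tube-shaped things: a purple one at scene (165,190) and the steel one in the manifold at (216,177). I choose the steel one. There are two white stands, at scene (300,275) / top (345,212) and scene (190,187) / top (153,218). I choose the right-hand one, at −y. Next I measure more closely and plan the hop.

```bash
cat >> h.py <<'E'
def Rt(): return cv2.Rodrigues(np.array(state()["tool_rot"],float))[0]
def plan(target):
    s=state();return (Rt().T@(np.array(target)-np.array(s["eef_pos"])))/25
E
python3 - <<'E'
from h import *
np.set_printoptions(precision=3,suppress=True)
print(Rt(), plan([505,46,240]))
p=cv2.imread("pics/scene.png");t=cv2.imread("pics/top.png")
a=cv2.resize(p[150:250,140:280],None,fx=4,fy=4,interpolation=2);b=cv2.resize(t[180:240,180:280],(560,336))
cv2.imwrite("pics/crop.png",np.vstack([a[:,:560],b])[:600])
# top cam: manifold block top
d=np.load("top.npy");W=cloud("top",d)
v,u=np.mgrid[:384,:512]
m=(abs(W[...,2]-48)<6)&(abs(W[...,0]-510)<60)&(abs(W[...,1])<100)&(d>0)
r=cv2.minAreaRect(W[m][:,:2].astype(np.float32));print(r)
E
```

```text
[[-0.926  0.377 -0.   ]
 [ 0.377  0.926 -0.   ]
 [ 0.    -0.    -1.   ]] [-18.013 -15.674  -1.329]
((512.9765625, 12.363052368164062), (56.34986877441406, 150.23756408691406), 10.101068496704102)
```

View pics/crop.png

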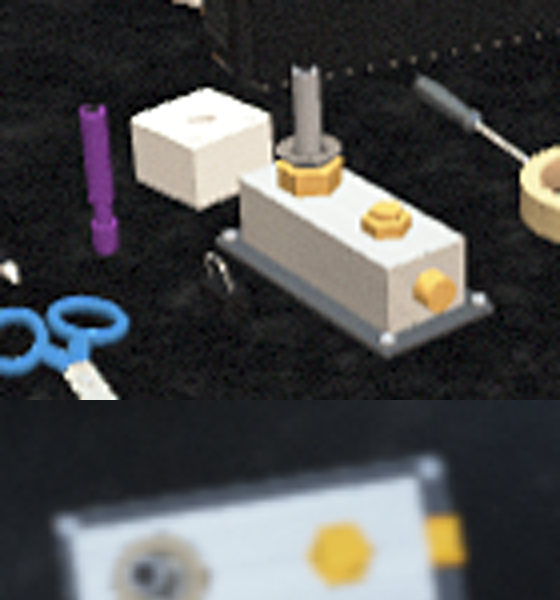

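The crop confirms the steel tube with the grey ring on the manifold at scene (216,177), and the purple one is a decoy. I move above it.

```bash
python3 -m creep '[[[0,0,0],[-0.5,-0.4,-0.2],-0.45],[[0,0,0],[-1.8,-1.5,-0.6],-0.45],[[0,0,0],[-3.1,-2.6,-0.9],-0.45],[[0,0,0],[-4.4,-3.7,-1.2],-0.45],[[0,0,0],[-5.6,-4.8,-1.3],-0.45],[[0,0,0],[-6.9,-5.9,-1.3],-0.45],[[0,0,0],[-8.2,-7.0,-1.3],-0.45],[[0,0,0],[-9.5,-8.2,-1.3],-0.45],[[0,0,0],[-10.6,-9.2,-1.3],-0.45],[[0,0,0],[-11.2,-9.7,-1.3],-0.45]]'
python3 - <<'E'
from h import *
print(plan([506,48,240]),state()["finger_gap"])
E
```

```text
t: 1.23
eef_pos: [404.5, 244.9, 239.6]
tool_rot: [0.606, 3.082, -0.001]
contact_force: [0.6, 0.9, 0.0]
finger_gap: 23.5
gripper_force: 0.0
[-6.73955593e+00 -5.75098247e+00 -6.41277696e-03] 23.506204380256033
```

```bash
python3 -m creep '[[[0,0,0],[-0.5,-0.4,0],-0.45],[[0,0,0],[-1.7,-1.45,0],-0.45],[[0,0,0],[-2.9,-2.5,0],-0.45],[[0,0,0],[-4.1,-3.5,0],-0.45],[[0,0,0],[-5.3,-4.5,0],-0.45],[[0,0,0],[-6.3,-5.35,0],-0.45],[[0,0,0],[-6.74,-5.75,0],-0.45],[[0,0,0],[-6.74,-5.75,0],-0.45],[[0,0,0],[-6.74,-5.75,0],-0.45],[[0,0,0],[-6.74,-5.75,0],-0.45]]'
python3 - <<'E'
from h import *
np.set_printoptions(precision=1,suppress=True)
s=state();print(s["eef_pos"],s["contact_force"])
ci=camera_info("wrist");p,d=capture("wrist");save("w1.png",p);np.save("w1.npy",d)
W=cloud("wrist",d)
print(w2px("wrist",[[506,48,127],[506,48,79],[506,48,50]]))
h=W[...,2];near=np.hypot(W[...,0]-506,W[...,1]-48)<32
near&=d>0
for lo in range(40,140,4):
    m=near&(h>=lo)&(h<lo+4)
    if m.sum(): print(lo,m.sum(),W[m].mean(0),W[m].min(0),W[m].max(0))
E
```

```text
t: 2.07
eef_pos: [504.9, 52.2, 239.4]
tool_rot: [-0.604, -3.083, -0.0]
contact_force: [-0.5, 0.5, 0.4]
finger_gap: 23.9
gripper_force: 0.0
[504.9  52.2 239.4] [-0.5  0.5  0.4]
[[251.2 182.9]
 [251.8 171.5]
 [252.1 166. ]]
40 9 [485.3  41.6  42.2] [478.7  24.8  40.9] [515.8  57.   43.7]
44 11 [480.3  45.8  45.8] [477.8  26.9  44.2] [483.7  60.8  47.6]
48 820 [500.1  48.9  50.4] [477.9  16.2  48.1] [536.   79.7  51.9]
52 34 [499.9  49.2  53.2] [485.7  20.7  52.1] [534.9  73.   55.8]
56 33 [498.5  51.9  57.6] [489.   39.7  56.1] [515.1  68.9  59.7]
60 15 [498.1  53.   62.4] [489.3  38.6  60.3] [517.   69.8  63.9]
64 15 [497.1  54.9  65.9] [488.8  36.9  64.2] [516.   70.2  67.2]
68 11 [506.   48.9  70.1] [500.   39.7  68.8] [516.8  58.2  71.8]
72 336 [504.2  52.6  75.1] [488.2  31.2  72. ] [526.5  70.1  76. ]
76 130 [502.8  51.6  76.6] [488.3  32.5  76. ] [526.9  69.7  79.8]
80 11 [502.5  52.7  82.5] [500.3  44.   81.4] [507.3  58.3  83.8]
84 7 [500.9  51.4  86.6] [499.9  46.5  85.9] [502.3  56.3  87.4]
88 11 [502.2  53.4  89.8] [499.9  46.3  88.1] [506.9  58.3  91.7]
92 10 [502.4  53.2  93.8] [500.1  44.8  92.1] [506.8  58.2  95.7]
96 11 [502.5  53.7  97.8] [499.8  46.6  96.1] [510.5  57.9 100. ]
100 13 [502.3  53.1 102.2] [499.9  45.4 100.1] [506.5  58.4 103.9]
104 10 [502.2  52.  106.1] [500.1  45.6 104.1] [509.8  58.1 107.9]
108 12 [502.4  53.3 110.2] [500.1  45.7 108.3] [509.5  58.3 111.8]
112 13 [502.5  52.1 113.9] [500.   43.1 112.2] [509.1  58.1 115.7]
116 13 [502.4  53.7 117.7] [500.   45.9 116.2] [509.2  58.1 119.9]
120 12 [501.9  52.5 121.4] [499.7  43.8 120.3] [506.1  58.  123.2]
124 133 [507.   50.8 127.1] [499.9  42.8 124.2] [515.1  58.2 128. ]
128 42 [507.7  50.5 128.4] [501.3  43.3 128. ] [514.2  57.9 129.3]
```

View pics/w1.png

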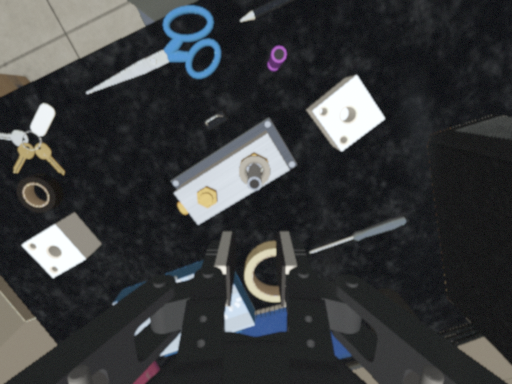

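The tube axis is at about (507.4, 50.6), with its top at z≈128 and the ring top at ≈75.5. In the wrist picture the tube top is at about (255,180) and the target stand's hole at (55,251).

Run:
```python
from h import *
np.set_printoptions(precision=3,suppress=True)
print(state()["eef_pos"],state()["t"],plan([507.4,50.6,150]))
d=np.load("w1.npy");W=cloud("wrist",d)
m=(d>0)&(abs(W[...,2]-45)<4)&(abs(W[...,0]-514)<50)&(abs(W[...,1]+275)<50)
print(cv2.minAreaRect(W[m][:,:2].astype(np.float32)),np.median(W[m][:,2]))
```

```text
[504.837  52.56  239.39 ] 2.1167 [-0.125 -0.034  3.576]
((517.0757446289062, -276.0328674316406), (65.94969940185547, 68.96778869628906), 8.14652156829834) 45.461562256518604
```

```bash
python3 -m creep '[[[0,0,0],[-0.05,0,0.5],-0.45],[[0,0,0],[-0.1,-0.03,1.4],-0.45],[[0,0,0],[-0.125,-0.034,2.4],-0.45],[[0,0,0],[-0.125,-0.034,3.1],-0.45],[[0,0,0],[-0.125,-0.034,3.5],-0.45],[[0,0,0],[-0.125,-0.034,3.6],-0.45],[[0,0,0],[-0.125,-0.034,3.6],-0.45],[[0,0,0],[-0.125,-0.034,3.6],-0.45],[[0,0,0],[-0.125,-0.034,3.6],-0.45],[[0,0,0],[-0.125,-0.034,3.6],-0.45]]'
python3 - <<'E'
from h import *
np.set_printoptions(precision=2,suppress=True)
p,d=capture("wrist");save("w2.png",p)
W=cloud("wrist",d)
near=(d>0)&(np.hypot(W[...,0]-507,W[...,1]-50)<30)
for lo,hi in((122,134),(72,80)):
    m=near&(W[...,2]>lo)&(W[...,2]<hi)
    if m.sum(): print(m.sum(),np.median(W[m],0),np.percentile(W[m],2,axis=0),np.percentile(W[m],98,axis=0))
print(plan([507.4,50.6,90]),state()["eef_pos"],state()["contact_force"])
E
```

```text
t: 2.95
eef_pos: [508.4, 50.1, 150.1]
tool_rot: [0.603, 3.082, 0.0]
contact_force: [-0.1, 0.1, -0.3]
finger_gap: 23.7
gripper_force: 0.0
353 [506.32  50.44 127.26] [500.    43.22 122.44] [514.17  57.45 128.65]
833 [501.91  54.9   75.34] [488.9   31.95  73.34] [523.77  68.42  77.3 ]
[0.05 0.   2.4 ] [508.39  50.04 150.  ] [ 1.72 -0.47 -0.27]
```

View pics/w2.png

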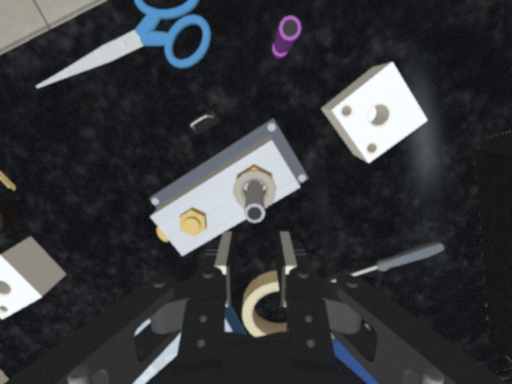

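```bash
python3 -m creep '[[[0,0,0],[0.03,0,0.3],-0.45],[[0,0,0],[0.04,0,0.8],-0.45],[[0,0,0],[0.04,0,1.3],-0.45],[[0,0,0],[0.04,0,1.7],-0.48],[[0,0,0],[0.04,0,2.1],-0.5],[[0,0,0],[0.04,0,2.4],-0.5],[[0,0,0],[0.04,0,2.6],-0.5],[[0,0,0],[0.04,0,2.64],-0.5],[[0,0,0],[0.04,0,2.64],-0.5],[[0,0,0],[0.04,0,2.64],-0.5]]'
```

```text
t: 3.83
eef_pos: [507.3, 50.3, 83.6]
tool_rot: [0.604, 3.083, 0.0]
contact_force: [0.7, -0.9, -0.2]
finger_gap: 21.5
gripper_force: 0.0
```

```bash
python3 -m creep '[[[0,0,0],[0,0,0.02],-0.5],[[0,0,0],[0,0,0.04],-0.5],[[0,0,0],[0,0,0.06],-0.5],[[0,0,0],[0,0,0.08],-0.5],[[0,0,0],[0,0,0.1],-0.5],[[0,0,0],[0,0,0.12],-0.5],[[0,0,0],[0,0,0.14],-0.5],[[0,0,0],[0,0,0.16],-0.5],[[0,0,0],[0,0,0.18],-0.5],[[0,0,0],[0,0,0.2],-0.5]]'
```

```text
t: 4.67
eef_pos: [507.0, 50.4, 78.2]
tool_rot: [-0.604, -3.083, 0.0]
contact_force: [0.6, -0.6, 0.1]
finger_gap: 21.3
gripper_force: 0.0
```

```bash
python3 -m creep '[[[0,0,0],[0,0,0.01],-0.5],[[0,0,0],[0,0,0.02],-0.5],[[0,0,0],[0,0,0.03],-0.5],[[0,0,0],[0,0,0.04],-0.5],[[0,0,0],[0,0,0.05],-0.5],[[0,0,0],[0,0,0.06],-0.5],[[0,0,0],[0,0,0.07],-0.5],[[0,0,0],[0,0,0.08],-0.5],[[0,0,0],[0,0,0.09],-0.5],[[0,0,0],[0,0,0.1],-0.5]]'
```

```text
t: 5.5
eef_pos: [507.1, 50.3, 75.8]
tool_rot: [0.604, 3.083, 0.0]
contact_force: [-0.5, -0.1, -1.4]
finger_gap: 21.7
gripper_force: 0.0
```

```bash
python3 -m creep '[[[0,0,0],[0,0,0.01],-0.5],[[0,0,0],[0,0,0.02],-0.5],[[0,0,0],[0,0,0.03],-0.5],[[0,0,0],[0,0,0.04],-0.5],[[0,0,0],[0,0,0.05],-0.5],[[0,0,0],[0,0,0.06],-0.5],[[0,0,0],[0,0,0.06],-0.5],[[0,0,0],[0,0,0.06],-0.5],[[0,0,0],[0,0,0.06],-0.5],[[0,0,0],[0,0,0.06],-0.5]]'
```

```text
t: 6.33
eef_pos: [507.1, 50.3, 74.3]
tool_rot: [-0.604, -3.083, -0.0]
contact_force: [0.1, -1.0, 0.5]
finger_gap: 21.5
gripper_force: 0.0
```

```bash
python3 -m creep '[[[0,0,0],[0,0,0.01],-0.5],[[0,0,0],[0,0,0.02],-0.5],[[0,0,0],[0,0,0.03],-0.5],[[0,0,0],[0,0,0.04],-0.5],[[0,0,0],[0,0,0.05],-0.5],[[0,0,0],[0,0,0.06],-0.5],[[0,0,0],[0,0,0.06],-0.5],[[0,0,0],[0,0,0.06],-0.5],[[0,0,0],[0,0,0.06],-0.5],[[0,0,0],[0,0,0.06],-0.5]]'
```

```text
t: 7.17
eef_pos: [507.1, 50.4, 72.8]
tool_rot: [0.604, 3.083, 0.0]
contact_force: [0.8, -0.5, -0.5]
finger_gap: 21.3
gripper_force: 0.0
```

```bash
python3 -m creep '[[[0,0,0],[0,0,0.01],-0.5],[[0,0,0],[0,0,0.02],-0.5],[[0,0,0],[0,0,0.03],-0.5],[[0,0,0],[0,0,0.04],-0.5],[[0,0,0],[0,0,0.05],-0.5],[[0,0,0],[0,0,0.06],-0.5],[[0,0,0],[0,0,0.06],-0.5],[[0,0,0],[0,0,0.06],-0.5],[[0,0,0],[0,0,0.06],-0.5],[[0,0,0],[0,0,0.06],-0.5]]'
```

```text
t: 8.0
eef_pos: [507.1, 50.3, 71.3]
tool_rot: [0.604, 3.083, 0.0]
contact_force: [-0.5, -0.2, -0.6]
finger_gap: 21.2
gripper_force: 0.0
```

Run:
```python
from h import *
np.set_printoptions(precision=2,suppress=True)
p,d=capture("wrist");save("w3.png",cv2.resize(p[130:330,150:370],None,fx=3,fy=3))
print(state()["contact_force"],state()["eef_pos"],state()["joint_efforts"])
W=cloud("wrist",d)
near=(d>0)&(np.hypot(W[...,0]-507,W[...,1]-50)<30)
m=near&(W[...,2]>66)&(W[...,2]<80)
print(m.sum(),np.median(W[m],0),np.histogram(W[m][:,2],14))
```

```text
[ 0.9  -0.64  0.66] [507.07  50.36  71.27] [  0.   -75.92 -23.69  -0.     0.     0.  ]
1481 [499.78  55.24  75.28] (array([ 59,  19,  15,  22,  18,  26,  33,  82, 250, 618, 280,  30,  14,
        15]), array([66.  , 66.99, 67.98, 68.97, 69.96, 70.95, 71.94, 72.94, 73.93,
       74.92, 75.91, 76.9 , 77.89, 78.88, 79.87]))
```

View pics/w3.png

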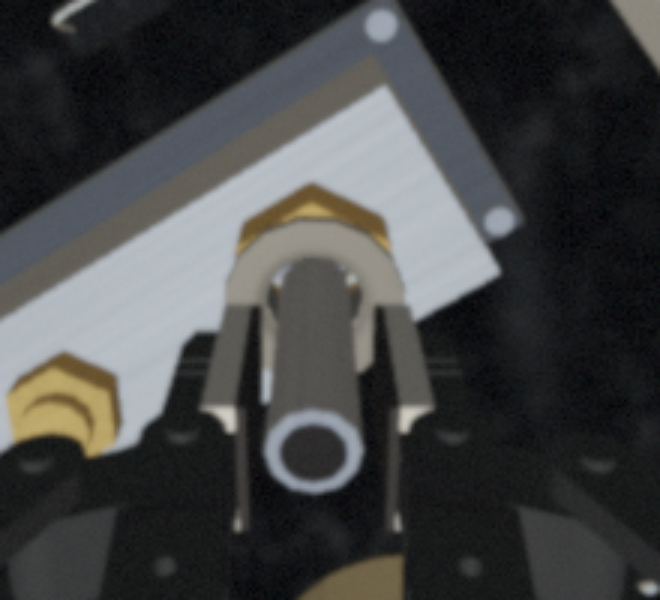

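The fingertips stand astride the tube just above the ring, not touching yet, so the swung-back tips account for the extra travel. I continue slowly.

```bash
python3 -m creep '[[[0,0,0],[0,0,0.01],-0.5],[[0,0,0],[0,0,0.02],-0.5],[[0,0,0],[0,0,0.03],-0.5],[[0,0,0],[0,0,0.04],-0.5],[[0,0,0],[0,0,0.05],-0.5],[[0,0,0],[0,0,0.06],-0.5],[[0,0,0],[0,0,0.07],-0.5],[[0,0,0],[0,0,0.08],-0.5],[[0,0,0],[0,0,0.08],-0.5],[[0,0,0],[0,0,0.08],-0.5]]'
```

```text
t: 8.88
eef_pos: [507.1, 50.3, 69.2]
tool_rot: [-0.604, -3.083, 0.0]
contact_force: [-0.6, 0.2, 0.1]
finger_gap: 21.1
gripper_force: 0.0
```

Run:
```python
from h import *
np.set_printoptions(precision=2,suppress=True)
p,d=capture("wrist");save("w4.png",cv2.resize(p[170:330,190:330],None,fx=4,fy=3.75))
W=cloud("wrist",d)
# ring near side: pixels away from fingers
u=slice(228,284);v=slice(203,222)
z=W[v,u,2];print(np.histogram(z,bins=np.arange(45,82,2)))
f=(d>0)&(d<260);rows=W[170:270,190:330];print(rows.shape)
for r in range(200,300,8): print(r,[f"{W[r,c,2]:.0f}" for c in range(214,300,6)])
```

```text
(array([  0,   2,  84,  15,   9,  21,  21,  21,  27,  34,  56,  20,  25,
        26, 196, 498,   3,   0]), array([45, 47, 49, 51, 53, 55, 57, 59, 61, 63, 65, 67, 69, 71, 73, 75, 77,
       79, 81]))
(100, 140, 3)
200 ['50', '50', '50', '51', '50', '59', '65', '66', '62', '55', '51', '50', '51', '50', '51']
208 ['50', '50', '51', '59', '75', '77', '75', '76', '75', '76', '65', '51', '50', '49', '51']
216 ['50', '51', '51', '76', '76', '76', '76', '74', '74', '76', '76', '75', '50', '52', '50']
224 ['51', '50', '75', '76', '74', '70', '77', '78', '75', '51', '75', '76', '51', '50', '50']
232 ['50', '50', '100', '99', '74', '83', '88', '90', '86', '64', '76', '99', '100', '51', '50']
240 ['51', '100', '108', '108', '75', '95', '98', '98', '97', '74', '95', '108', '108', '100', '-0']
248 ['110', '109', '116', '117', '75', '103', '108', '108', '105', '96', '96', '117', '116', '110', '109']
256 ['116', '123', '123', '124', '50', '112', '115', '116', '115', '106', '97', '124', '124', '124', '117']
264 ['124', '130', '131', '129', '51', '120', '122', '123', '121', '118', '99', '130', '130', '130', '123']
272 ['139', '137', '131', '130', '1', '127', '128', '127', '127', '125', '-0', '131', '137', '138', '139']
280 ['144', '143', '136', '131', '126', '127', '128', '128', '127', '127', '1', '131', '237', '143', '144']
288 ['147', '148', '237', '131', '1', '127', '128', '127', '128', '128', '-1', '132', '146', '148', '149']
296 ['152', '152', '140', '131', '0', '0', '1', '127', '1', '0', '1', '132', '152', '153', '151']
```

View pics/w4.png

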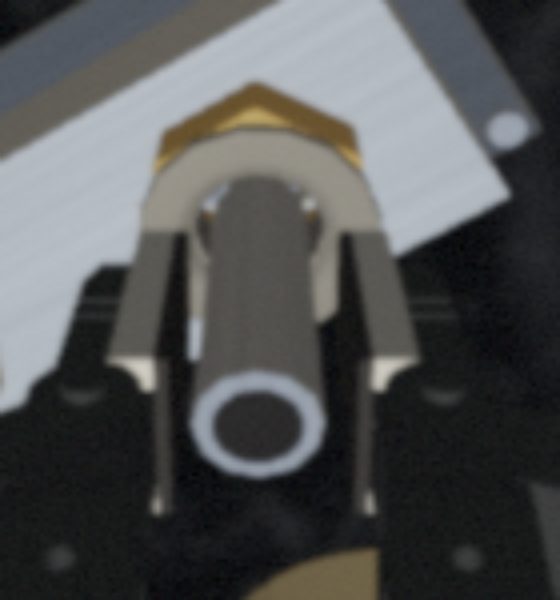

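```bash
python3 -m creep '[[[0,0,0],[0,0,0.01],-0.5],[[0,0,0],[0,0,0.02],-0.5],[[0,0,0],[0,0,0.03],-0.5],[[0,0,0],[0,0,0.04],-0.5],[[0,0,0],[0,0,0.05],-0.5],[[0,0,0],[0,0,0.06],-0.5],[[0,0,0],[0,0,0.07],-0.5],[[0,0,0],[0,0,0.08],-0.5],[[0,0,0],[0,0,0.08],-0.5],[[0,0,0],[0,0,0.08],-0.5]]'; python3 -c "
from h import *
print(state()['joint_efforts'])"
```

```text
t: 9.77
eef_pos: [507.1, 50.4, 67.2]
tool_rot: [-0.604, -3.083, 0.0]
contact_force: [-0.1, -0.2, 0.7]
finger_gap: 21.2
gripper_force: 0.0
[-1.53315770e-03 -7.60977387e+01 -2.32929432e+01 -2.52842183e-04
 -7.46039499e-03  1.44920023e-04]
```

Run:
```python
from h import *
np.set_printoptions(precision=1,suppress=True)
s=state();R=Rt();e=np.array(s["eef_pos"])
ci=camera_info("wrist");Rc=cv2.Rodrigues(np.array(ci["rvec"]))[0];cam=-Rc.T@np.array(ci["tvec"]).ravel()
print("cam in tool",R.T@(cam-e),"optical axis in tool",R.T@Rc[2])
for z in(0,-10,-19,-30,-40): print(z,w2px("wrist",[e+R@[0,y,z] for y in(-11,0,11)]).tolist(),(e+R@[0,0,z])[2])
p,d=capture("wrist");W=cloud("wrist",d)
P=(W-e)@R   # tool coords
m=(d>0)&(abs(P[...,0])<25)&(abs(P[...,1])>9)&(abs(P[...,1])<30)&(P[...,2]<-9)
for k in(1,-1):
    mm=m&(k*P[...,1]>0)
    print(mm.sum(),np.percentile(P[mm],[0,5,50,95,100],axis=0))
for v,u in((234,228),(234,232),(234,280),(240,228)):print(v,u,P[v,u],W[v,u])
print(w2px("wrist",[[507,50,127]]))
```

```text
cam in tool [  82.1    0.5 -167.4] optical axis in tool [-0.3  0.   0.9]
0 [[238.0883698787176, 227.55806448737084], [254.49911773543786, 227.5779507692895], [270.90940118371356, 227.59783648844547]] 67.24766447338182
-10 [[237.15177302745977, 234.5469409347586], [254.45085142100046, 234.5677994208712], [271.74941376830753, 234.58865728475752]] 77.24766445351737
-19 [[236.2177008322984, 241.5169784233063], [254.402715285108, 241.53879582866216], [272.58715948265905, 241.56061254985627]] 86.24766443563936
-30 [[234.93745513734916, 251.0701591459237], [254.33673968978235, 251.09327355085213], [273.7353752903423, 251.11638718254943]] 97.24766441378848
-40 [[233.6156432919873, 260.9335060721079], [254.26862218844676, 260.95793859539907], [274.9208655462506, 260.9823702485461]] 107.24766439392404
6852 [[ -14.6    9.  -122.8]
 [   2.    10.2 -120. ]
 [  17.2   16.2  -99. ]
 [  20.5   27.1  -40.8]
 [  22.2   30.    -9. ]]
6685 [[ -13.1  -30.  -122.7]
 [   0.4  -27.5 -119.9]
 [  17.   -15.6  -96.7]
 [  20.4  -10.   -40.9]
 [  22.4   -9.    -9. ]]
234 228 [ 11.9 -14.4 -32.1] [490.6  41.5  99.4]
234 232 [ 11.6 -12.2 -31.7] [491.7  43.4  99. ]
234 280 [ 11.9  14.  -32.1] [501.3  67.8  99.3]
240 228 [ 11.1 -13.9 -37.5] [491.5  41.7 104.8]
[[253.3 284.9]]
```

Run:
```python
from h import *
np.set_printoptions(precision=1,suppress=True)
s=state();R=Rt();e=np.array(s["eef_pos"])
for c in("scene","top"):
    p,d=capture(c);W=cloud(c,d);P=(W-e)@R
    if c=="scene":
        x,y=w2px(c,[e])[0].astype(int);print(x,y)
        save("s2.png",cv2.resize(p[y-70:y+20,x-55:x+55],(660,540),interpolation=cv2.INTER_CUBIC))
    m=(d>0)&(np.hypot(P[...,0],P[...,1])<70)&(W[...,2]>60)
    for lo in range(-110,10,6):
        q=P[m&(P[...,2]>=lo)&(P[...,2]<lo+6)]
        if len(q): print(c,lo,len(q),np.percentile(q[:,:2],[2,50,98],axis=0).ravel())
```

```text
216 189
scene -110 29 [-16.5 -62.2  -0.5 -57.8  15.8 -18.2]
scene -104 36 [-16.1 -56.8   4.1 -53.9  17.    9.6]
scene -98 29 [-15.9 -54.6   1.9 -51.6  16.8  -7.3]
scene -92 15 [-11.5 -52.7   8.8 -47.6  13.6 -20.9]
scene -86 25 [-10.4 -47.2   1.7 -39.8  12.2 -21.1]
scene -80 29 [-11.5 -45.5   0.1 -41.2  13.2 -15.3]
scene -74 8 [ -9.  -39.3  10.2 -38.5  13.3  12.4]
scene -68 13 [ -4.8 -29.2  -0.5 -25.2   6.4  14.8]
scene -62 21 [-10.3 -25.6  -0.7 -22.   10.8 -14.2]
scene -56 25 [-10.1 -26.8   1.7 -21.5  11.1 -14.5]
scene -50 22 [ -9.9 -24.9  -0.1 -21.5  11.2 -12.7]
scene -44 20 [ -9.6 -25.   -1.  -21.3   9.3 -14.1]
scene -38 19 [ -9.5 -24.8   0.5 -20.1   9.7 -14.9]
scene -32 14 [ -8.7 -18.8   2.7 -14.7  10.7  13. ]
scene -26 5 [-4.5 -7.2  0.1 -6.7  4.6 -5.6]
scene -20 13 [-7.3 -9.9 -1.9 -6.5  5.  -1.6]
scene -14 72 [-18.9 -20.3  -1.5  -5.9  17.1  13.9]
scene -8 23 [-13.6 -17.9  -1.2 -11.4  14.6  11. ]
scene -2 54 [-18.6 -19.5   1.4 -14.2  17.6  -0.9]
scene 4 22 [-33.5 -56.9  -6.6 -17.   17.   -4.5]
top -2 2 [-32.7 -61.5 -32.2 -60.5 -31.8 -59.5]
top 4 5 [-37.3 -62.  -34.  -57.4 -30.8 -54.4]
```

View pics/s2.png

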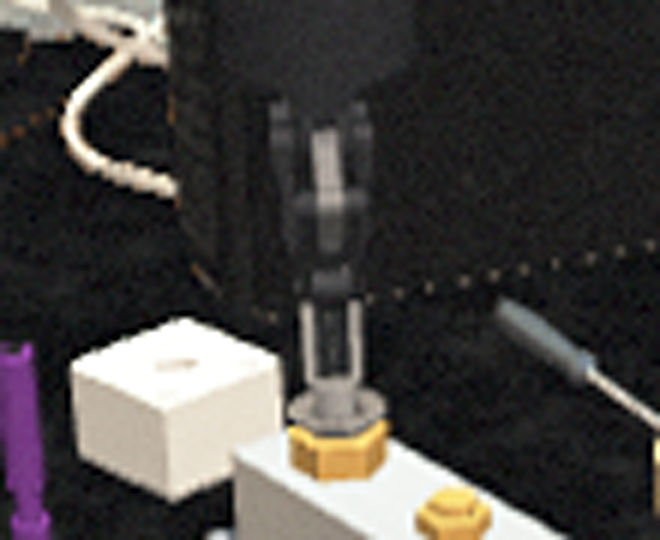

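The picture shows the fingertips ending some 10–20 mm above the ring at about scene (335,385) in the crop, while the ring is at (335,408). Both depth views put the tips about 30 mm behind the reported TCP, so the contact height has to come from touch. I go on down by less than the ring's travel per call.

```bash
python3 -m creep '[[[0,0,0],[0,0,0.04],-0.5],[[0,0,0],[0,0,0.08],-0.5],[[0,0,0],[0,0,0.12],-0.5],[[0,0,0],[0,0,0.16],-0.5],[[0,0,0],[0,0,0.2],-0.5],[[0,0,0],[0,0,0.24],-0.5],[[0,0,0],[0,0,0.26],-0.5],[[0,0,0],[0,0,0.28],-0.5],[[0,0,0],[0,0,0.28],-0.5],[[0,0,0],[0,0,0.28],-0.5]]'
python3 - <<'E'
from h import *
np.set_printoptions(precision=1,suppress=True)
s=state();R=Rt();e=np.array(s["eef_pos"])
p,d=capture("wrist");W=cloud("wrist",d);P=(W-e)@R
for c in(226,229,232,275,278,281):
    print(c,[f"{r}:{W[r,c,2]:.0f}/{P[r,c,0]:.0f}" for r in range(216,246,2)])
E
```

```text
t: 10.75
eef_pos: [507.1, 50.3, 60.3]
tool_rot: [0.604, 3.083, 0.0]
contact_force: [0.1, -0.0, -0.0]
finger_gap: 21.4
gripper_force: 0.0
226 ['216:50/4', '218:51/3', '220:50/1', '222:50/-1', '224:51/-2', '226:75/8', '228:76/7', '230:75/6', '232:89/11', '234:92/12', '236:95/12', '238:97/12', '240:99/12', '242:101/12', '244:104/12']
229 ['216:63/10', '218:66/10', '220:74/12', '222:76/11', '224:76/10', '226:75/8', '228:76/7', '230:77/7', '232:90/12', '234:92/12', '236:95/12', '238:96/11', '240:99/12', '242:102/12', '244:104/12']
232 ['216:66/11', '218:75/14', '220:76/13', '222:76/11', '224:76/10', '226:76/9', '228:76/7', '230:76/6', '232:90/12', '234:93/12', '236:96/12', '238:97/12', '240:99/12', '242:102/12', '244:103/12']
275 ['216:75/15', '218:74/13', '220:76/13', '222:75/11', '224:76/10', '226:76/9', '228:76/7', '230:75/6', '232:90/12', '234:92/12', '236:92/11', '238:93/10', '240:93/8', '242:93/8', '244:228/82']
278 ['216:68/12', '218:67/10', '220:76/13', '222:76/12', '224:76/10', '226:76/9', '228:75/7', '230:75/6', '232:90/12', '234:92/12', '236:94/11', '238:97/12', '240:99/12', '242:101/12', '244:103/12']
281 ['216:61/9', '218:66/10', '220:67/8', '222:75/11', '224:75/10', '226:76/9', '228:76/7', '230:75/6', '232:90/12', '234:228/82', '236:94/12', '238:96/12', '240:99/12', '242:101/12', '244:104/12']
```

The tip bottom is at 89–90 against the ring at 75.7, so there are about 14 mm to go.

```bash
python3 -m creep '[[[0,0,0],[0,0,0.06],-0.5],[[0,0,0],[0,0,0.12],-0.5],[[0,0,0],[0,0,0.18],-0.5],[[0,0,0],[0,0,0.24],-0.5],[[0,0,0],[0,0,0.3],-0.5],[[0,0,0],[0,0,0.34],-0.5],[[0,0,0],[0,0,0.37],-0.5],[[0,0,0],[0,0,0.4],-0.5],[[0,0,0],[0,0,0.4],-0.5],[[0,0,0],[0,0,0.4],-0.5]]'
```

```text
t: 11.63
eef_pos: [507.1, 50.3, 50.3]
tool_rot: [0.604, 3.083, -0.0]
contact_force: [-0.1, 0.1, 2.1]
finger_gap: 21.3
gripper_force: 1.2
```

```bash
python3 -m creep '[[[0,0,0],[0,0,0.02],-0.5],[[0,0,0],[0,0,0.04],-0.5],[[0,0,0],[0,0,0.06],-0.5],[[0,0,0],[0,0,0.08],-0.5],[[0,0,0],[0,0,0.09],-0.5],[[0,0,0],[0,0,0.1],-0.5],[[0,0,0],[0,0,0.11],-0.5],[[0,0,0],[0,0,0.12],-0.5],[[0,0,0],[0,0,0.13],-0.5],[[0,0,0],[0,0,0.14],-0.5]]'
```

```text
t: 12.47
eef_pos: [507.1, 50.3, 47.1]
tool_rot: [0.604, 3.083, 0.0]
contact_force: [-2.8, 0.5, 9.3]
finger_gap: 21.7
gripper_force: 4.5
```

```bash
python3 - <<'E'
from h import *
s=state();R=Rt();e=np.array(s["eef_pos"])
p,d=capture("wrist");W=cloud("wrist",d);P=(W-e)@R
q=W[(d>0)&(np.hypot(W[...,0]-507.2,W[...,1]-50.5)<20)&(np.hypot(W[...,0]-507.2,W[...,1]-50.5)>11)&(W[...,2]>66)&(W[...,2]<80)]
print(len(q),np.median(q[:,2]),e,s["contact_force"])
for c in(229,278): print(c,[f"{r}:{W[r,c,2]:.0f}/{P[r,c,0]:.0f}" for r in range(216,246,2)])
E
python3 -m creep '[[[0,0,0],[0,0,0.01],-0.5],[[0,0,0],[0,0,0.02],-0.5],[[0,0,0],[0,0,0.03],-0.5],[[0,0,0],[0,0,0.04],-0.5],[[0,0,0],[0,0,0.04],-0.5],[[0,0,0],[0,0,0.04],-0.5],[[0,0,0],[0,0,0.04],-0.5],[[0,0,0],[0,0,0.04],-0.5],[[0,0,0],[0,0,0.04],-0.5],[[0,0,0],[0,0,0.04],-0.5]]'
```

```text
1053 71.64885844554618 [507.09952829  50.34985214  47.05501817] [-2.8496402   0.47190929  9.30896973]
229 ['216:50/10', '218:54/10', '220:57/10', '222:61/11', '224:64/11', '226:71/13', '228:72/12', '230:72/11', '232:76/12', '234:80/12', '236:81/12', '238:84/12', '240:86/12', '242:87/11', '244:90/12']
278 ['216:55/12', '218:58/12', '220:60/11', '222:64/12', '224:69/13', '226:72/13', '228:71/12', '230:73/11', '232:76/11', '234:78/12', '236:82/12', '238:83/12', '240:86/12', '242:88/12', '244:90/12']
t: 13.35
eef_pos: [507.1, 50.3, 46.0]
tool_rot: [0.604, 3.083, 0.0]
contact_force: [-3.0, 0.3, 7.6]
finger_gap: 21.6
gripper_force: 3.8
```

```bash
python3 -m creep '[[[0,0,0],[0,0,0.005],-0.5],[[0,0,0],[0,0,0.01],-0.5],[[0,0,0],[0,0,0.015],-0.5],[[0,0,0],[0,0,0.015],-0.5],[[0,0,0],[0,0,0.015],-0.5],[[0,0,0],[0,0,0.015],-0.5],[[0,0,0],[0,0,0.015],-0.5],[[0,0,0],[0,0,0.015],-0.5],[[0,0,0],[0,0,0.015],-0.5],[[0,0,0],[0,0,0.015],-0.5]]'
```

```text
t: 14.18
eef_pos: [507.1, 50.4, 45.7]
tool_rot: [0.604, 3.083, 0.0]
contact_force: [-1.8, 0.2, 9.8]
finger_gap: 21.1
gripper_force: 5.2
```

```bash
python3 -m creep '[[[0,0,0],[0,0,0.004],-0.5],[[0,0,0],[0,0,0.008],-0.5],[[0,0,0],[0,0,0.01],-0.5],[[0,0,0],[0,0,0.01],-0.5],[[0,0,0],[0,0,0.01],-0.5],[[0,0,0],[0,0,0.01],-0.5],[[0,0,0],[0,0,0.01],-0.5],[[0,0,0],[0,0,0.01],-0.5],[[0,0,0],[0,0,0.01],-0.5],[[0,0,0],[0,0,0.01],-0.5]]'
```

```text
t: 15.02
eef_pos: [507.1, 50.3, 45.7]
tool_rot: [0.604, 3.083, 0.0]
contact_force: [-3.6, -0.8, 14.9]
finger_gap: 21.2
gripper_force: 7.8
```

The stop is reached: 14.9 N with no further travel. I back off 0.75 mm (still within the last 1.5 mm) and begin closing.

```bash
python3 -m creep '[[[0,0,0],[0,0,-0.015],-0.5],[[0,0,0],[0,0,-0.03],-0.5],[[0,0,0],[0,0,-0.03],-0.52],[[0,0,0],[0,0,-0.03],-0.54],[[0,0,0],[0,0,-0.03],-0.56],[[0,0,0],[0,0,-0.03],-0.58],[[0,0,0],[0,0,-0.03],-0.58],[[0,0,0],[0,0,-0.03],-0.58],[[0,0,0],[0,0,-0.03],-0.58],[[0,0,0],[0,0,-0.03],-0.58]]'
```

```text
t: 15.85
eef_pos: [507.3, 50.3, 46.1]
tool_rot: [0.604, 3.083, 0.0]
contact_force: [-0.7, 0.4, 7.4]
finger_gap: 17.7
gripper_force: 3.5
```

```bash
python3 -m creep '[[[0,0,0],[0,0,0],-0.6],[[0,0,0],[0,0,0],-0.62],[[0,0,0],[0,0,0],-0.64],[[0,0,0],[0,0,0],-0.68],[[0,0,0],[0,0,0],-0.75],[[0,0,0],[0,0,0],-1],[[0,0,0],[0,0,0],-1],[[0,0,0],[0,0,0],-1],[[0,0,0],[0,0,0],-1],[[0,0,0],[0,0,0],-1]]'
```

```text
t: 16.68
eef_pos: [507.4, 50.3, 46.2]
tool_rot: [0.604, 3.082, 0.0]
contact_force: [-0.5, -0.9, 8.5]
finger_gap: 14.6
gripper_force: 58.7
```

```bash
python3 -m creep '[[[0,0,0],[0,0,-0.1],-1],[[0,0,0],[0,0,-0.32],-1],[[0,0,0],[0,0,-0.6],-1],[[0,0,0],[0,0,-0.9],-1],[[0,0,0],[0,0,-1.2],-1],[[0,0,0],[0,0,-1.5],-1],[[0,0,0],[0,0,-1.8],-1],[[0,0,0],[0,0,-2.1],-1],[[0,0,0],[0,0,-2.35],-1],[[0,0,0],[0,0,-2.5],-1]]'
python3 - <<'E'
from h import *
np.set_printoptions(precision=1,suppress=True)
s=state();e=np.array(s["eef_pos"]);R=Rt()
p,d=capture("wrist");W=cloud("wrist",d);P=(W-e)@R
q=P[(d>0)&(np.hypot(P[...,0],P[...,1])<14)&(P[...,2]>-115)&(P[...,2]<30)]
save("w5.png",p)
m=(d>0)&(abs(P[...,1])<7)&(abs(P[...,0])<15)
t=P[m];print(np.histogram(t[:,2],bins=np.arange(-130,60,10)))
top=t[t[:,2]<t[:,2].min()+5] if len(t) else t
print(np.median(top,0),top.min(0),top.max(0),len(top))
print(plan([517,-276,e[2]]),e)
E
```

```text
t: 17.52
eef_pos: [507.4, 50.3, 109.4]
tool_rot: [0.604, 3.082, 0.0]
contact_force: [-0.4, 0.2, -0.6]
finger_gap: 14.7
gripper_force: 58.4
(array([   0, 1038, 1259,  132,  984,  548,  450,  373,  296,  251,  161,
         72,  231,  117,   26,    0,  118,    5]), array([-130, -120, -110, -100,  -90,  -80,  -70,  -60,  -50,  -40,  -30,
        -20,  -10,    0,   10,   20,   30,   40,   50]))
[  11.9    0.  -113.9] [   9.8   -7.  -117.1] [  15.     7.  -112.1] 679
[ -5.3 -11.9   0. ] [507.4  50.3 109.4]
```

View pics/w5.png

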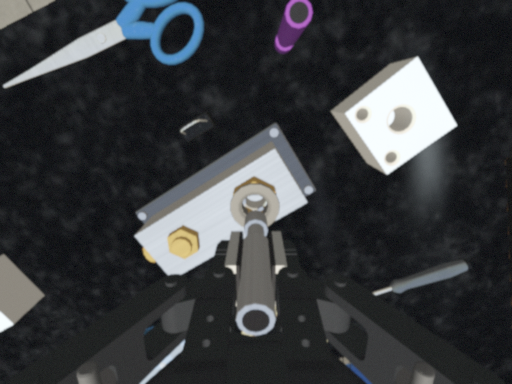

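The tube is out and clear: its lower end is at wrist (255,225) above the empty ring at (255,203), and it is held upright. Now I move over the stand.

```bash
python3 -m creep '[[[0,0,0],[-0.1,-0.3,-0.2],-1],[[0,0,0],[-0.5,-1.1,-0.4],-1],[[0,0,0],[-1.1,-2.4,-0.4],-1],[[0,0,0],[-1.7,-3.8,-0.4],-1],[[0,0,0],[-2.3,-5.2,-0.4],-1],[[0,0,0],[-2.9,-6.6,-0.4],-1],[[0,0,0],[-3.5,-8,-0.4],-1],[[0,0,0],[-4.1,-9.3,-0.4],-1],[[0,0,0],[-4.6,-10.4,-0.4],-1],[[0,0,0],[-5,-11.2,-0.4],-1]]'; python3 -m creep '[[[0,0,0],[-0.2,-0.4,0],-1],[[0,0,0],[-0.3,-0.6,0],-1],[[0,0,0],[-0.3,-0.7,0],-1],[[0,0,0],[-0.3,-0.7,0],-1],[[0,0,0],[-0.3,-0.7,0],-1],[[0,0,0],[-0.3,-0.7,0],-1],[[0,0,0],[-0.3,-0.7,0],-1],[[0,0,0],[-0.3,-0.7,0],-1],[[0,0,0],[-0.3,-0.7,0],-1],[[0,0,0],[-0.3,-0.7,0],-1]]'
python3 - <<'E'
from h import *
np.set_printoptions(precision=2,suppress=True)
s=state();e=np.array(s["eef_pos"]);R=Rt();print(e,s["gripper_force"])
p,d=capture("wrist");save("w6.png",p);np.save("w6.npy",d);W=cloud("wrist",d);P=(W-e)@R
a=(d>0)&(abs(W[...,0]-516)<45)&(abs(W[...,1]+276)<45)
m=a&(abs(W[...,2]-45)<3)
print(m.sum(),cv2.minAreaRect(W[m][:,:2].astype(np.float32)),np.median(W[m][:,2]))
# intersect hole rim: pixels deeper than top inside
hm=a&(W[...,2]<41)&(np.hypot(W[...,0]-516,W[...,1]+276)<25)
print(hm.sum())
# tube points: visible near side
for lo in range(-84,22,12):
    t=P[(d>0)&(abs(P[...,1])<8.5)&(abs(P[...,0])<10)&(P[...,2]>lo)&(P[...,2]<lo+12)]
    if len(t): print(lo,len(t),np.percentile(t[:,:2],[3,97],axis=0).ravel())
np.save("e.npy",e)
E
```

```text
t: 18.4
eef_pos: [516.5, -259.4, 118.3]
tool_rot: [-0.606, -3.082, 0.0]
contact_force: [-0.4, -0.5, -0.4]
finger_gap: 14.7
gripper_force: 58.5
t: 19.23
eef_pos: [517.6, -274.9, 118.4]
tool_rot: [-0.603, -3.083, -0.0]
contact_force: [-0.1, -0.1, -0.2]
finger_gap: 14.8
gripper_force: 58.5
[ 517.58 -274.94  118.43] 58.51411163806915
4088 ((516.2860107421875, -276.94476318359375), (66.44192504882812, 66.26726531982422), 8.075149536132812) 45.352512841706215
324
-84 1521 [-6.56 -6.59  7.68  7.42]
-72 766 [-2.82 -8.33  8.09  8.08]
-60 462 [ 3.02 -6.68  8.06  7.84]
-48 373 [ 3.1  -6.69  7.91  7.86]
-36 276 [ 3.1  -6.55  7.83  7.84]
-24 99 [ 2.12 -5.54  7.6   6.73]
-12 283 [-3.02 -6.35  7.59  7.53]
0 149 [ 0.86 -6.58  7.68  7.75]
12 14 [ 1.46 -6.58  7.36  7.51]
```

View pics/w6.png

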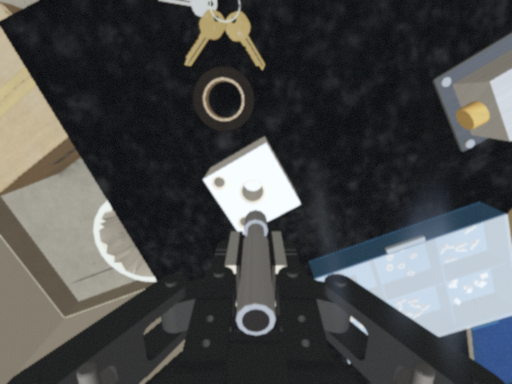

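The target hole is visible at wrist (253,188) on the right-hand stand, with the tube's lower end at (256,217) above it. I refine the hole centre by a rim fit.

Run:
```python
from h import *
np.set_printoptions(precision=2,suppress=True)
e=np.load("e.npy");R=Rt()
g=cv2.cvtColor(cv2.imread("pics/w6.png"),cv2.COLOR_BGR2GRAY)
print(g[188,225:285:3])
ci=camera_info("wrist");K=np.array(ci["K"]);Rc=cv2.Rodrigues(np.array(ci["rvec"]))[0];cam=-Rc.T@np.array(ci["tvec"]).ravel()
def toz(c,z):
    r=np.c_[(c[:,0]-K[0,2])/K[0,0],(c[:,1]-K[1,2])/K[1,1],np.ones(len(c))]@Rc
    return cam+r*((z-cam[2])/r[:,2])[:,None]
for th in(170,190,210,225):
    cs,_=cv2.findContours((g<th).astype(np.uint8),cv2.RETR_LIST,cv2.CHAIN_APPROX_NONE)
    for c in cs:
        c=c[:,0].astype(float)
        if 30<len(c)<120 and np.hypot(*(c.mean(0)-[253,188]))<12:
            Q=toz(c,45.3);A=np.c_[2*Q[:,:2],np.ones(len(Q))];s=np.linalg.lstsq(A,(Q[:,:2]**2).sum(1),rcond=None)[0]
            print(th,len(c),c.mean(0),s[:2],2*np.sqrt(s[2]+s[:2]@s[:2]))
print("tube axis",e+R@[0,.5,0])
```

```text
[252 252 252 252 252 241 159 212 251 252 252 237 165 245 252 252 252 252
 252 252]
170 50 [252.02 193.56] [ 516.83 -277.44] 14.155302322526984
190 52 [252.   193.44] [ 516.81 -277.47] 15.176369794027929
210 55 [251.84 193.29] [ 516.94 -277.61] 16.001127584249335
225 58 [252.   193.38] [ 516.99 -277.55] 17.135102053527792
tube axis [ 517.77 -274.48  118.43]
```

```bash
python3 -m creep '[[[0,0,0],[0,-0.05,0.2],-1],[[0,0,0],[0.01,-0.116,0.5],-1],[[0,0,0],[0.01,-0.116,0.9],-1],[[0,0,0],[0.01,-0.116,1.3],-1],[[0,0,0],[0.01,-0.116,1.6],-1],[[0,0,0],[0.01,-0.116,1.8],-1],[[0,0,0],[0.01,-0.116,1.95],-1],[[0,0,0],[0.01,-0.116,2.0],-1],[[0,0,0],[0.01,-0.116,2.0],-1],[[0,0,0],[0.01,-0.116,2.0],-1]]'
python3 - <<'E'
from h import *
np.set_printoptions(precision=2,suppress=True)
s=state();e=np.array(s["eef_pos"]);R=Rt();print(e)
p,d=capture("wrist");save("w7.png",p);W=cloud("wrist",d);P=(W-e)@R
a=(d>0)&(abs(W[...,0]-516)<45)&(abs(W[...,1]+276)<45)
m=a&(abs(W[...,2]-45.3)<2.5)
r=cv2.minAreaRect(W[m][:,:2].astype(np.float32));print(r)
print("hole in tool",(R.T@(np.array([*r[0],45])-e)))
for lo in range(-60,22,10):
    t=P[(d>0)&(abs(P[...,1])<9.5)&(abs(P[...,0])<10)&(P[...,2]>lo)&(P[...,2]<lo+10)&(W[...,2]>47.5)]
    if len(t): print(lo,len(t),np.percentile(t[:,:2],[3,97],axis=0).ravel(),t[:,2].max())
E
```

```text
t: 20.12
eef_pos: [516.4, -277.8, 68.6]
tool_rot: [0.604, 3.083, -0.0]
contact_force: [0.1, 0.4, -0.4]
finger_gap: 15.0
gripper_force: 58.5
[ 516.4  -277.84   68.63]
((516.3682861328125, -276.9009094238281), (66.86927032470703, 66.32070922851562), 8.121121406555176)
hole in tool [ 0.39  0.86 23.63]
-60 397 [ 3.03 -6.65  8.16  7.89] -50.03328305667874
-50 324 [ 3.19 -6.63  8.08  7.9 ] -40.033673305386515
-40 267 [ 3.05 -6.62  7.91  7.92] -30.044809177027144
-30 173 [ 2.66 -6.12  7.62  7.4 ] -20.65036673579215
-20 76 [ 0.75 -4.09  5.31  5.34] -10.01763926479646
-10 256 [-3.27 -6.31  7.31  7.6 ] -0.06751657802068563
0 125 [ 0.5  -6.6   7.72  7.9 ] 9.954987258436066
10 33 [ 2.09 -6.13  7.44  7.43] 14.11847827389211
```

```bash
python3 -m creep '[[[0,0,0],[0.015,0.01,0.06],-1],[[0,0,0],[0.015,0.01,0.12],-1],[[0,0,0],[0.015,0.01,0.18],-1],[[0,0,0],[0.015,0.01,0.24],-1],[[0,0,0],[0.015,0.01,0.3],-1],[[0,0,0],[0.015,0.01,0.36],-1],[[0,0,0],[0.015,0.01,0.42],-1],[[0,0,0],[0.015,0.01,0.48],-1],[[0,0,0],[0.015,0.01,0.54],-1],[[0,0,0],[0.015,0.01,0.58],-1]]'; python3 -c "
from h import *
print(state()['torque'])"
```

```text
t: 21.0
eef_pos: [515.9, -277.4, 53.7]
tool_rot: [-0.604, -3.083, -0.0]
contact_force: [-0.6, 0.6, -0.2]
finger_gap: 14.8
gripper_force: 58.5
[ 0.00191637 -0.0187715  -0.01971003]
```

Entering freely (the lower end is ≈37, below the rim). I continue slowly.

```bash
python3 -m creep '[[[0,0,0],[0,0,0.08],-1],[[0,0,0],[0,0,0.16],-1],[[0,0,0],[0,0,0.24],-1],[[0,0,0],[0,0,0.32],-1],[[0,0,0],[0,0,0.4],-1],[[0,0,0],[0,0,0.48],-1],[[0,0,0],[0,0,0.56],-1],[[0,0,0],[0,0,0.64],-1],[[0,0,0],[0,0,0.72],-1],[[0,0,0],[0,0,0.8],-1]]'
```

```text
t: 21.83
eef_pos: [516.0, -277.4, 33.7]
tool_rot: [0.604, 3.083, -0.0]
contact_force: [0.0, 0.4, -0.7]
finger_gap: 14.7
gripper_force: 58.5
```

```bash
python3 -m creep '[[[0,0,0],[0,0,0.03],-1],[[0,0,0],[0,0,0.06],-1],[[0,0,0],[0,0,0.09],-1],[[0,0,0],[0,0,0.12],-1],[[0,0,0],[0,0,0.14],-1],[[0,0,0],[0,0,0.15],-1],[[0,0,0],[0,0,0.16],-1],[[0,0,0],[0,0,0.17],-1],[[0,0,0],[0,0,0.18],-1],[[0,0,0],[0,0,0.19],-1]]'
```

```text
t: 22.67
eef_pos: [516.0, -277.4, 29.2]
tool_rot: [0.604, 3.083, -0.0]
contact_force: [0.3, 0.2, -0.5]
finger_gap: 14.7
gripper_force: 58.5
```

```bash
python3 -m creep '[[[0,0,0],[0,0,0.006],-1],[[0,0,0],[0,0,0.012],-1],[[0,0,0],[0,0,0.018],-1],[[0,0,0],[0,0,0.024],-1],[[0,0,0],[0,0,0.024],-1],[[0,0,0],[0,0,0.024],-1],[[0,0,0],[0,0,0.024],-1],[[0,0,0],[0,0,0.024],-1],[[0,0,0],[0,0,0.024],-1],[[0,0,0],[0,0,0.024],-1]]'
```

```text
t: 23.5
eef_pos: [516.0, -277.4, 28.6]
tool_rot: [0.604, 3.083, -0.0]
contact_force: [0.2, 1.4, -0.6]
finger_gap: 14.6
gripper_force: 58.5
```

```bash
python3 -m creep '[[[0,0,0],[0,0,0.006],-1],[[0,0,0],[0,0,0.012],-1],[[0,0,0],[0,0,0.018],-1],[[0,0,0],[0,0,0.024],-1],[[0,0,0],[0,0,0.024],-1],[[0,0,0],[0,0,0.024],-1],[[0,0,0],[0,0,0.024],-1],[[0,0,0],[0,0,0.024],-1],[[0,0,0],[0,0,0.024],-1],[[0,0,0],[0,0,0.024],-1]]'
```

```text
t: 24.33
eef_pos: [516.1, -277.4, 28.2]
tool_rot: [0.604, 3.083, -0.0]
contact_force: [-1.1, 0.6, 6.0]
finger_gap: 14.5
gripper_force: 58.6
```

The floor is felt at 6 N, at the expected height. I release and withdraw.

```bash
python3 -m creep '[[[0,0,0],[0,0,-0.01],-0.64],[[0,0,0],[0,0,-0.01],-0.6],[[0,0,0],[0,0,-0.01],-0.55],[[0,0,0],[0,0,-0.01],-0.5],[[0,0,0],[0,0,-0.01],-0.4],[[0,0,0],[0,0,-0.01],-0.3],[[0,0,0],[0,0,-0.01],-0.3],[[0,0,0],[0,0,-0.01],-0.3],[[0,0,0],[0,0,-0.01],-0.3],[[0,0,0],[0,0,-0.01],-0.3]]'; python3 -m creep '[[[0,0,0],[0,0,-0.1],-0.3],[[0,0,0],[0,0,-0.3],-0.3],[[0,0,0],[0,0,-0.7],-0.3],[[0,0,0],[0,0,-1.2],-0.3],[[0,0,0],[0,0,-1.8],-0.3],[[0,0,0],[0,0,-2.4],-0.3],[[0,0,0],[0,0,-3.0],-0.3],[[0,0,0],[0,0,-3.6],-0.3],[[0,0,0],[0,0,-4.2],-0.3],[[0,0,0],[0,0,-4.6],-0.3]]'
python3 - <<'E'
from h import *
np.set_printoptions(precision=2,suppress=True)
p,d=capture("wrist");save("w8.png",p);W=cloud("wrist",d)
a=(d>0)&(np.hypot(W[...,0]-516,W[...,1]+277)<25)
for lo in range(50,130,6):
    t=W[a&(W[...,2]>=lo)&(W[...,2]<lo+6)]
    if len(t): print(lo,len(t),np.median(t,0),t.min(0)[:2],t.max(0)[:2])
E
```

```text
t: 25.17
eef_pos: [516.0, -277.4, 28.2]
tool_rot: [0.604, 3.083, -0.0]
contact_force: [0.1, -0.1, 1.0]
finger_gap: 29.8
gripper_force: 0.0
t: 26.0
eef_pos: [516.4, -277.7, 145.6]
tool_rot: [0.603, 3.081, -0.001]
contact_force: [-0.4, 0.7, -0.0]
finger_gap: 29.8
gripper_force: 0.0
50 21 [ 511.06 -274.19   53.31] [ 509.46 -283.62] [ 518.22 -269.78]
56 26 [ 510.71 -274.6    59.09] [ 509.51 -283.34] [ 517.98 -269.73]
62 27 [ 510.82 -274.22   64.58] [ 509.64 -282.93] [ 517.05 -269.72]
68 36 [ 510.99 -274.52   71.13] [ 509.28 -284.8 ] [ 519.98 -269.63]
74 32 [ 510.84 -274.62   77.36] [ 509.32 -284.24] [ 519.08 -269.56]
80 33 [ 510.46 -274.19   82.97] [ 509.22 -283.96] [ 518.81 -269.69]
86 40 [ 510.67 -275.29   88.9 ] [ 509.36 -283.54] [ 518.04 -269.65]
92 39 [ 510.86 -273.45   94.82] [ 509.11 -283.06] [ 517.47 -269.66]
98 45 [ 510.81 -274.8   101.22] [ 509.5  -284.69] [ 519.23 -269.65]
104 84 [ 512.42 -276.3   109.12] [ 509.23 -284.55] [ 524.25 -269.47]
110 243 [ 516.72 -277.17  110.75] [ 509.6  -285.03] [ 524.5  -269.61]
```

The tube stands vertical with its top at ≈109–110 mm (12 + 97 expected), and the gripper is clear.

```bash
python3 -c "
from plant import *
print(finish_job())"
```

```text
the job is handed in; nothing more can be done
None
```

I drew the steel tube out with the release ring held near its stop. It now stands upright and fully home in the right-hand stand's large hole, released, and the job was handed in at about 26 s with no verdict shown.

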